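# Tip the chocolate buttons into the tub's corner

### The arm

A 6-joint arm with a two-finger parallel gripper is mounted at the origin on the work surface. World frame = base frame: x ahead of the robot, y to its left, z up, the work surface at z = 0. Lengths are in m, angles in rad, forces in N, time in s.
With the tool pointing down it reaches from about 0.25 to 0.775 m from the base axis. Payload 4 kg.
Tool frame: the origin (TCP) lies on the centre line of the jaws, within the pads' length; the fingertips stand 8 mm ahead of it and the grasp point (between the pads) lies 11 mm behind it; y points along the fingers, x is the direction in which the jaws open and shut, and the axes are right-handed (so a half turn about y gives the same grasp; the last joint's range is limited). The gripper opens to 94 mm and grips with 3 to 60 N. Pads are 16 mm wide; open, the fingers measure 119 mm over their backs; the gripper's body (75 mm by 177 mm) begins 78 mm behind the grasp point.
Start: joints at [-1.358, 0.087, 1.371, -0, 1.684, -0.103], TCP at [0.171, -0.523, 0.214] pointing down, gripper open.
Joint ranges: [-3.1, 3.1], [-0.76, 2.03], [0.27, 2.55], [-1.08, 4.22], [0.17, 2.65], [-2.57, 2.57]. Speed limits (rad/s): [2.79, 2.79, 3.14, 3.14, 3.14, 3.14].

### API

Orientations are given as [roll, pitch, yaw] about the fixed x, y, z axes, in that order (R = Rz(yaw) Ry(pitch) Rx(roll)).
In Python, from bench import robot gives the robot as it stands.
- The arm moves only by the tool step_arm, never from a script. Its argument "commands" is a list of rows, each an object with "xyz": the shift along the world's x, y, z in m, a list of three; "twist": the turn, a rotation vector about the world's x, y, z in degrees, a list of three. In form: [{"xyz": [tx, ty, tz], "twist": [ax, ay, az]}, ...]. A call has 1 to 12 rows; each row is the pose to reach, as a shift and turn from the pose commanded when the call began; what a row does not reach only later rows make up. A row lasts 1/12 s, in which the tool goes at most 41.7 mm and 7.16 degrees, less where a joint would pass 70% of its speed; a pose out of reach is approached as far as the arm can. A call with a gripper value outside its range is refused whole. "fingers" is the closure in counts, from 0 (fully open) to 255 (shut), set as the call begins (left out, the last holds). The fingers move at their own pace and stop on an object; the grip force is fixed at half the most. Time passes only in rows, so rows that repeat a pose let the fingers close. It gives the time, the measured TCP pose, the force and the opening at its end, in the units of the state.
- robot.get_obs(): the state, without advancing time (a new reading comes with each control period).
- robot.snapshot(name): name is "scene" or "top"; returns (picture, depth): 420x560x3 uint8, red, green, blue; 420x560 float32, m along the optical axis (not along the pixel's ray), 0 where there is no reading.
- robot.camera_info(name): a dict with "fx", "fy", "cx", "cy" (pixels), "R" (3x3) and "t" (3): a world point X has camera coordinates R X + t. Camera axes: x right, y down, z forward; pixel columns grow to the right and rows downward; lengths in m; the calibration is good to about 2 mm. A picture is of the moment at which its call begins. camera_info takes no time and is no camera call.
- robot.close_job(): hands the job in, once; it reports no verdict.
The state is a dict: "time": time; "joint_positions": joint angles; "qvel": joint speeds; "joint_torque": joint torques, N m; "tool_pos": TCP position; "ee_rot": TCP orientation; "wrist_force": force on the tool from outside, world axes, zero at the start; "wrist_torque": the same for the moment, N m; "width": finger opening in m.
Only numpy, scipy, OpenCV 4.12 (cv2) and the standard library are available. Lean on these libraries where they do the work, as an engineer would, in place of code of your own. Each camera call takes 0.05 s, during which the arm holds its last target.

### The job

Lift the cocoa shaker out of the white tub and stand it upright, fully on the round cork mat, and let it go. Then tilt the tub by its corner lug until all four chocolate buttons have slid together into the corner opposite the lug, and finish while still holding the tub clearly tilted like that, not propped on anything but the table, with the buttons at rest. Keep the buttons in the tub, do not tip the shaker over, and leave everything else where it stands.

Things in the scene. Friction and masses are not known exactly. Their poses are not given: they have to be found in the camera images.
- tub: low square open tub of smooth white plastic, 160 x 160 mm outside, 50 mm high, walls and floor 5 mm thick, loose, about 0.4 kg; it has one flat upright grip lug sticking out of one of its four corners. Origin: centre of its underside, on the table. Its x axis runs along the tub's DIAGONAL towards the lug corner (outer lug corner at x = 113 mm, opposite outer corner at x = -113 mm, side corners at y = +-113 mm); z up
- tub_lug (a point): place to grip on the tub's lug, 133 mm along the tub's x axis from its centre and 42 mm above its underside. The lug is an upright plate 12 mm thick (across the tub's y axis), reaching out along the tub's x axis from the corner (113 mm) to 155 mm, from 12 to 62 mm above the tub's underside. Firmly held (60 N suffices) it turns with the gripper, so turn the gripper along with the tub when tilting (the lug may also be gripped with the fingers leaning along the diagonal)
- tub_corner (a point): the collecting corner, diagonally opposite the lug: inner corner at floor level, 106 mm along the tub's -x axis from its centre, 5 mm above its underside
- shaker_center (a point): centre (half-way up) of the cocoa shaker: upright steel cylinder, 50 mm across and 110 mm high, about 0.25 kg, that stands on the tub's floor in the collecting corner at the start; its top stands 65 mm above the tub's rim; z axis along the cylinder
- mat: round cork mat fixed on the table, 130 mm across, 6 mm thick, to the left or right of the tub; origin: centre of its underside
- button1_center (a point): centre of a loose chocolate button, a disc 24 mm across and 18 mm thick, about 11 g, lying flat in the tub; four alike; smooth, sliding friction against the tub about 0.12 to 0.16, so they start to slide at about 10 degrees and run into the corner at 25 to 30 degrees
- button2_center (a point): centre of a loose chocolate button, a disc 24 mm across and 18 mm thick, about 11 g, lying flat in the tub; four alike; smooth, sliding friction against the tub about 0.12 to 0.16, so they start to slide at about 10 degrees and run into the corner at 25 to 30 degrees
- button3_center (a point): centre of a loose chocolate button, a disc 24 mm across and 18 mm thick, about 11 g, lying flat in the tub; four alike; smooth, sliding friction against the tub about 0.12 to 0.16, so they start to slide at about 10 degrees and run into the corner at 25 to 30 degrees
- button4_center (a point): centre of a loose chocolate button, a disc 24 mm across and 18 mm thick, about 11 g, lying flat in the tub; four alike; smooth, sliding friction against the tub about 0.12 to 0.16, so they start to slide at about 10 degrees and run into the corner at 25 to 30 degrees
- stick_pail: bystander: black pail 110 mm across, 110 mm high, with wooden sticks standing up to 220 mm; stands on the other side of the tub from the mat; origin: centre of its underside
- rosette1: bystander: fluted wafer rosette 84 mm across, 40 mm high; origin: centre of its underside
- rosette2: bystander: a second such rosette
- cutter: bystander: steel ring cutter 72 mm across, 35 mm high; origin: centre of its underside
- jar: bystander: amber glass jar 68 mm across, 100 mm high; origin: centre of its underside
- spatula: bystander: spatula 240 mm long, lying flat; its length runs along its x axis
There are look-alikes about, which are no part of the job. What is shaped like the part that bears shaker_center but blue is not meant.

How it is judged:
By the outcome, as a careful person would: the job done as asked, in the order asked, and still so for the second after the job is handed in, while the arm keeps its last pose, push and grip.
It also fails if it takes over 58 s, if anything falls off the work surface, if the arm or the gripper's body presses on something with over 40 N, if the wrist force passes 120 N, or if a joint passes its speed limit or range.

## Working session

There is one attempt and no reset: what is moved stays moved. The work goes in short steps, Python scripts to look and compute and a tool call to move; the robot and the scene stay as the last step left them, time stands still between calls to the robot, and variables do not carry over. Pictures are saved under pics/ and viewed, and the job is handed in when it is done.

Besides the shell and the picture viewer there is one more tool, called as name(argument=value, ...) on one line, values as JSON. step_arm: Moves the arm, as the interface text tells. Its arguments: {"type":"object","properties":{"commands":{"type":"array"},"fingers":{"type":"number"}},"required":["commands"]}

```bash
ls; mkdir -p pics; cat > h.py <<'E'
import numpy as np,cv2
from bench import robot
def snap(n,tag):
    p,d=robot.snapshot(n); np.savez(f'{tag}.npz',p=p,d=d)
    cv2.imwrite(f'pics/{tag}.png',cv2.cvtColor(p,cv2.COLOR_RGB2BGR)); return p,d
def cam(n):
    c=robot.camera_info(n); return c,np.array(c['R']),np.array(c['t'])
def ray(n,u,v,z):
    c,R,t=cam(n); d=R.T@np.array([(u-c['cx'])/c['fx'],(v-c['cy'])/c['fy'],1]); o=-R.T@t
    return o+d*(z-o[2])/d[2]
def pts(n,d):
    c,R,t=cam(n); v,u=np.mgrid[:d.shape[0],:d.shape[1]]
    P=np.stack([(u-c['cx'])/c['fx']*d,(v-c['cy'])/c['fy']*d,d],-1)
    return (P-t)@R
def proj(n,X):
    c,R,t=cam(n); q=R@np.array(X)+t; return c['fx']*q[0]/q[2]+c['cx'],c['fy']*q[1]/q[2]+c['cy']
E
python3 - <<'E'
from h import *
snap('scene','s0');snap('top','t0')
print(robot.get_obs())
for n in('scene','top'):
    c,R,t=cam(n);print(n,c['fx'],-R.T@t,R[2])
E
```

```text
pics
{'time': 0.1, 'joint_positions': array([-1.35810820e+00,  8.78664163e-02,  1.37208623e+00,  2.10189446e-05,
        1.68361738e+00, -1.03116334e-01]), 'qvel': array([-0.00038901, -0.00121302, -0.00438945,  0.00038704,  0.00323815,
        0.00079837]), 'joint_torque': array([ 1.45203943e-03, -3.41254306e+01, -3.03301585e+01,  7.19361892e-02,
        3.04717803e-02, -9.16367867e-05]), 'tool_pos': array([ 0.17071153, -0.52233013,  0.21243781]), 'ee_rot': array([-1.57057201,  0.00196472, -1.2549893 ]), 'wrist_force': array([-0.24540939,  0.09720547,  0.14662263]), 'wrist_torque': array([ 0.02227332,  0.03500725, -0.00419415]), 'width': 0.09385265289902633}
scene 463.42425371942693 [ 1.08511903 -0.43748399  0.91685044] [-0.50806336  0.40098396 -0.76228832]
top 435.8138878145154 [0.34828564 0.01776649 1.32884914] [ 0.14544096  0.01368445 -0.98927229]
```

View pics/s0.png

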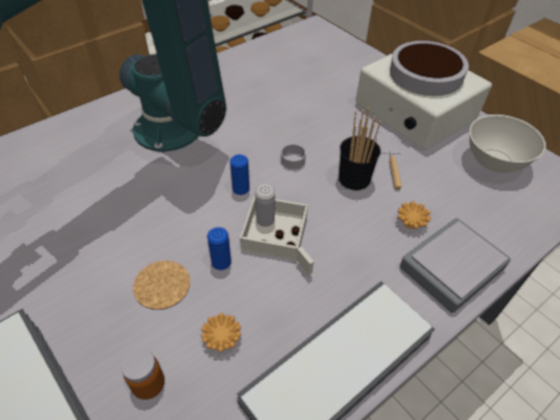

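View pics/t0.png

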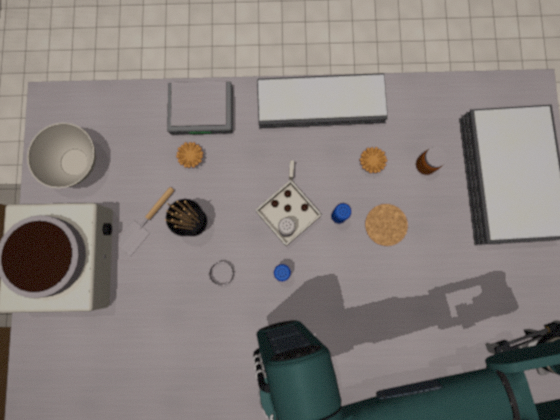

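The scene view shows the tub at (275,228) with the steel shaker at (265,205) and its lug at (305,260). The mat is at (162,285), and blue decoys are at (240,175) and (219,248). The top view shows the tub at (289,211), lug at (292,169), shaker at (288,227), mat at (386,225) and buttons around (288,203).

```bash
python3 - <<'E'
from h import *
for n,(u,v) in dict(mat=(386,225),tub=(289,211),lug=(292,169),pail=(187,217),blue1=(342,212),blue2=(282,272)).items(): print(n,ray('top',u,v,0).round(3))
f=np.load('t0.npz');p=f['p'];P=pts('top',f['d'])
# mat
hsv=cv2.cvtColor(p,cv2.COLOR_RGB2HSV)
m=cv2.inRange(hsv,(8,80,80),(25,255,255));
n,l,s,c=cv2.connectedComponentsWithStats(m)
for i in range(1,n):
    if s[i,4]>60: 
        q=P[l==i]; print('orange',c[i].round(),s[i,4],q.mean(0).round(4),q.min(0).round(3),q.max(0).round(3))
# white-ish near tub
sub=P[150:260,240:340];
im=cv2.resize(cv2.cvtColor(p[150:255,245:325],cv2.COLOR_RGB2BGR),None,fx=7,fy=5.6,interpolation=cv2.INTER_CUBIC)
im=cv2.resize(cv2.cvtColor(p[150:255,240:350],cv2.COLOR_RGB2BGR),None,fx=5.6,fy=5.6,interpolation=cv2.INTER_CUBIC)
cv2.imwrite('pics/t0c.png',im)
Z=P[...,2]
for r in range(154,256,3): print(r,' '.join('%3d'%(Z[r,k]*1000) for k in range(250,330,3)))
E
```

```text
mat [ 0.485 -0.289  0.   ]
tub [0.534 0.006 0.   ]
lug [ 0.666 -0.006  0.   ]
pail [0.522 0.321 0.   ]
blue1 [ 0.528 -0.157  0.   ]
blue2 [0.349 0.031 0.   ]
orange [189. 154.] 539 [0.7075 0.3058 0.0445] [ 0.348  0.018 -0.004] [0.762 0.358 1.329]
orange [373. 160.] 544 [ 0.6812 -0.2514  0.0373] [ 0.348 -0.296 -0.001] [0.726 0.018 1.329]
orange [428. 163.] 82 [ 0.6573 -0.4027  0.0758] [ 0.638 -0.434  0.067] [ 0.697 -0.388  0.093]
orange [159. 203.] 221 [0.5645 0.4021 0.0174] [ 0.519  0.361 -0.003] [0.611 0.447 0.027]
orange [386. 224.] 1396 [ 0.4859 -0.2867  0.0102] [ 0.348 -0.353 -0.004] [0.55  0.018 1.329]
154  -2   0   3  -4   0   0   1   0   3   0   4  -2   1   1   0   3   2   3   1   0   0  -1  -2   4  -2  -2   4
157   0   0  -2   2   3  -2   4  -4   0   4   1   0   0   1   0  -2  -1   1   5   0   0   2   5   0   0   2   1
160   0  -3   0   4   3  -1   3   1   0  -1   1   0  -3  -2   1   2   3   6   0  -1   0   0   0   0  -2  -1   1
163  -2   7   5   2  -2   0   2   0  -3   1   2   1   1   3  65   1  -1   2  -3   0   4   0  -4   4  -1   1  -1
166   0   0  -3   0   2   4   7   6  
[... 2628 characters left out ...]
 0   1   4   1  -3   0   0
238   0  -4  -3   0   1   1  -1   3   2  -2  49   8   3   8  47  28  -1  -4   2   5  -1   1 1328  -1  -3  -2   0
241   0   5   2   2   0  -4   0  -6   1   4  -1  47   5  44   2  -4   2   2   2   0   4  -4   4   1  -5  -1   0
244   5  -1  -2   1  -2   6  -3  -1   4   1  -1  -1  51  -1  -1   0   4  -1   0  -1   0   1  -2  -2   1   2   2
247  -2   1  -1  -1   3   5  -1   3   0   1   0   0  -2   0   3   0   3  -3   3   0   3  -2   2   0   0   2   0
250   0   0   0   0   0   3   2   4   2   2   1   4   6   0   2  -1   3   2   3   2   2   1   0   0   0  -2   0
253  -4  -2  -1   3   1  -2   6  -4   0 1328   4   1   2  -3  -2   0   1   0   0   1  -4  -1   2   1   0  -1   0
```

View pics/t0c.png

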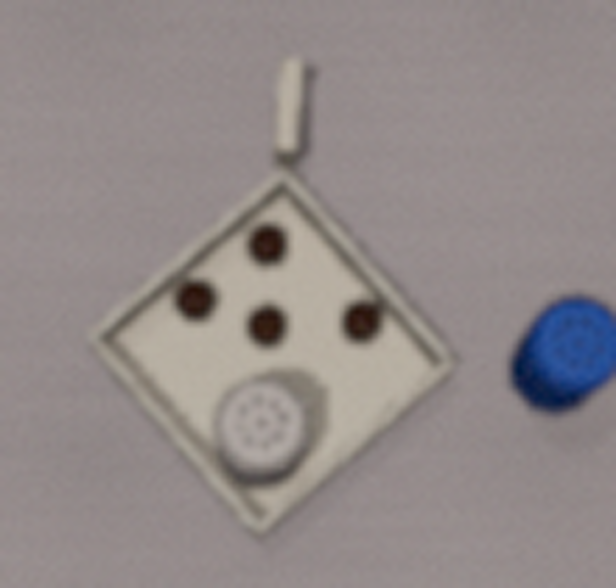

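The crop shows the tub rim as a rotated square. Its lug is at top (290,105), the shaker top is at (262,425), the four dark buttons are in the upper half, and the blue decoy is at right (565,355).

```bash
python3 - <<'E'
from h import *
f=np.load('t0.npz');p=f['p'];P=pts('top',f['d']);Z=P[...,2]
w=np.zeros(Z.shape,bool);w[150:256,245:328]=1
sat=cv2.cvtColor(p,cv2.COLOR_RGB2HSV)[...,1]
a=P[w&(Z>105)&(Z<125e-3*1e0+0)] if 0 else P[w&(Z>.105)&(Z<.13)]
print('shaker top',len(a),a.mean(0),np.ptp(a,0))
(c,r)=cv2.minEnclosingCircle(a[:,:2].astype(np.float32));print(c,r)
rim=P[w&(Z>.038)&(Z<.057)]; rim=rim[rim[:,0]<.655]
# project to rim plane by ray: use pixel at z .05
v,u=np.where(w&(Z>.043)&(Z<.057))
q=np.array([ray('top',x,y,.05) for x,y in zip(u,v)]); 
print(len(q))
q2=q[q[:,0]<.645]
rr=cv2.minAreaRect(q2[:,:2].astype(np.float32));print(rr,cv2.boxPoints(rr))
lug=P[w&(Z>.058)&(Z<.072)&(P[...,0]>.6)];lug[:,2].mean();print('lug',lug.mean(0),lug.min(0),lug.max(0))
vx=cv2.fitLine(lug[:,:2].astype(np.float32),2,0,.01,.01).ravel();print(vx,np.degrees(np.arctan2(vx[1],vx[0])))
def fitc(n,u,v,z):
  return ray(n,u,v,z)
# pixel-based edges
hsv=cv2.cvtColor(p,cv2.COLOR_RGB2HSV);m=cv2.inRange(hsv,(0,80,0),(20,255,110));m[~w]=0
n,l,s,c=cv2.connectedComponentsWithStats(m)
for i in range(1,n):
    if s[i,4]>15: print('button',s[i,4],ray('top',*c[i],.02).round(4))
# mat
m=cv2.inRange(hsv,(8,80,80),(25,255,255));n,l,s,c=cv2.connectedComponentsWithStats(m)
i=l[224,386];print('mat',ray('top',*c[i],.006))
v,u=np.where(l==i);mq=np.array([ray('top',x,y,.006) for x,y in zip(u,v)]);print(cv2.minEnclosingCircle(mq[:,:2].astype(np.float32)))
b=cv2.inRange(hsv,(105,120,40),(130,255,255));n,l,s,c=cv2.connectedComponentsWithStats(b)
for i in range(1,n):
    if s[i,4]>60:
        q=P[l==i];t=q[(q[:,2]>.1)&(q[:,2]<.13)];print('blue',t.mean(0),len(t))
E
```

```text
shaker top 233 [0.47641795 0.01524265 0.11384406] [0.04626712 0.04780472 0.01631057]
(0.47712087631225586, 0.015414798632264137) 0.024551574140787125
345
((0.5288794040679932, 0.00912417471408844), (0.14891071617603302, 0.14667528867721558), 39.982017517089844) [[ 0.4247054   0.01747778]
 [ 0.5189512  -0.09491159]
 [ 0.6330534   0.00077057]
 [ 0.53880763  0.11315994]]
lug [ 0.65251346 -0.00288604  0.06265723] [ 0.62736829 -0.00837637  0.0584838 ] [0.67569689 0.00448459 0.06786469]
[ 0.9972501  -0.07411008  0.65251344 -0.00288604] -4.2500916
button 23 [0.5869 0.0107 0.02  ]
button 25 [0.557  0.0507 0.02  ]
button 23 [0.5413 0.0117 0.02  ]
button 23 [ 0.5431 -0.0402  0.02  ]
mat [ 0.48623557 -0.28779718  0.006     ]
((0.4868146777153015, -0.2877695560455322), 0.06427586823701859)
blue [ 0.5145777  -0.14322571  0.10964121] 208
blue [0.34821552 0.03044451 0.10938327] 209
```

```bash
python3 - <<'E'
from h import *
g=lambda x,y,z:ray('top',240+(x+.5)/5.6-.5,150+(y+.5)/5.6-.5,z)
C={k:g(*v,.05) for k,v in dict(lug=(283,168),opp=(262,536),L=(90,335),R=(460,365)).items()}
for k in C:print(k,C[k].round(4))
print(np.mean(list(C.values()),0),np.hypot(*(C['lug']-C['opp'])[:2]),np.hypot(*(C['L']-C['R'])[:2]))
d=C['lug']-C['opp'];print(np.degrees(np.arctan2(d[1],d[0])));d=C['L']-C['R'];print(np.degrees(np.arctan2(d[1],d[0]))-90)
print(g(294,57,.062),g(285,154,.062))
f=np.load('s0.npz');p=f['p']
im=cv2.resize(cv2.cvtColor(p[170:280,225:335],cv2.COLOR_RGB2BGR),None,fx=5.4,fy=5.4,interpolation=cv2.INTER_CUBIC);
cen=np.array([.528,.0085]);a=np.radians(-4.5);ex=np.array([np.cos(a),np.sin(a)]);ey=np.array([-ex[1],ex[0]])
def dr(im,n,o,s,X):
    u,v=proj(n,X);cv2.circle(im,(int((u-o[0]+.5)*s),int((v-o[1]+.5)*s)),3,(0,0,255),1)
PT=[(113,0,50),(-113,0,50),(0,113,50),(0,-113,50),(113,0,62),(155,0,62),(155,0,12)]
def W(q):return [*(cen+ex*q[0]/1e3+ey*q[1]/1e3),q[2]/1e3]
for q in PT: dr(im,'scene',(225,170),5.4,W(q))
dr(im,'scene',(225,170),5.4,(.477,.0154,.115))
cv2.imwrite('pics/s0c.png',im)
im=cv2.imread('pics/t0c.png')
for q in PT: dr(im,'top',(240,150),5.6,W(q))
cv2.imwrite('pics/t0d.png',im)
E
```

```text
lug [0.622  0.0012 0.05  ]
opp [0.4259 0.0163 0.05  ]
L [0.5338 0.1053 0.05  ]
R [ 0.514  -0.0899  0.05  ]
[0.52393933 0.00820642 0.05      ] 0.19671713469546964 0.19624731997984773
-4.38889355822178
-5.789156902230133
[ 0.6797051  -0.00575493  0.062     ] [6.26996601e-01 1.43367291e-04 6.20000000e-02]
```

View pics/s0c.png

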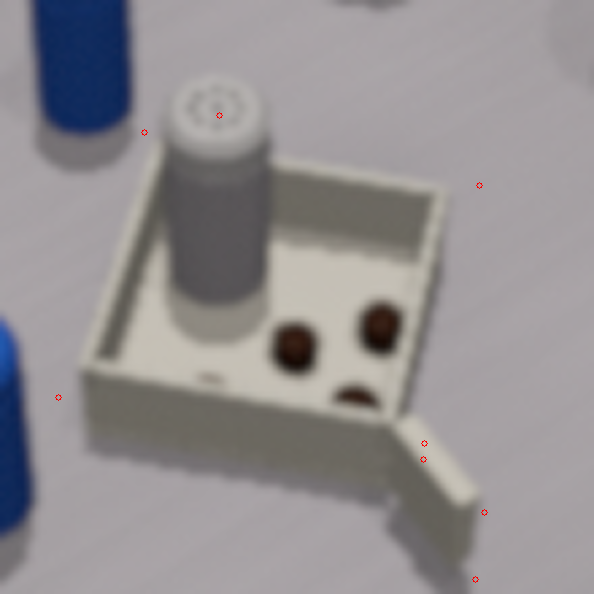

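View pics/t0d.png

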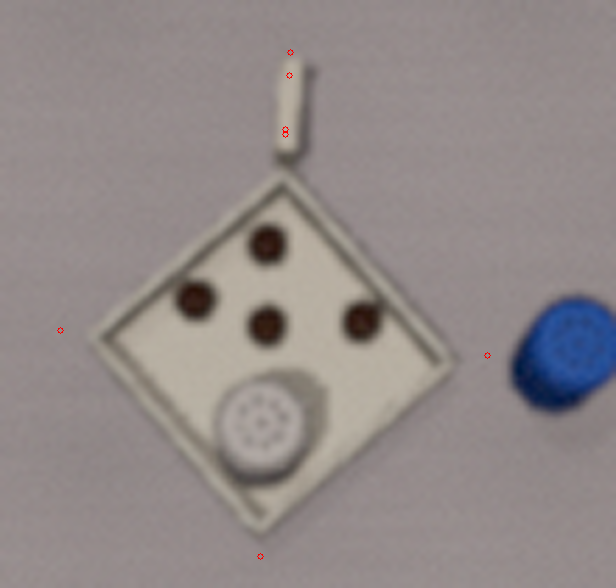

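Measured positions:

| Item | Position |
|---|---|
| Shaker | (0.477, 0.015), top z 0.114 |
| Mat | (0.487, -0.288), radius 64 mm |
| Tub centre | about (0.525, 0.008), yaw about -4.5° |

The rim measures only about 139 mm square in both views, against 160 stated, so the tub pivot and lug need checking later. Now the shaker.

step_arm(commands=[{"xyz": [0.02, 0.035, 0.02], "twist": [0, 0, -2]}, {"xyz": [0.04, 0.07, 0.05], "twist": [0, 0, -4]}, {"xyz": [0.06, 0.105, 0.05], "twist": [0, 0, -6]}, {"xyz": [0.08, 0.14, 0.05], "twist": [0, 0, -8]}, {"xyz": [0.1, 0.175, 0.05], "twist": [0, 0, -10]}, {"xyz": [0.12, 0.21, 0.05], "twist": [0, 0, -12]}, {"xyz": [0.14, 0.245, 0.05], "twist": [0, 0, -14]}, {"xyz": [0.16, 0.28, 0.05], "twist": [0, 0, -16]}, {"xyz": [0.18, 0.315, 0.05], "twist": [0, 0, -18]}, {"xyz": [0.2, 0.35, 0.05], "twist": [0, 0, -18]}, {"xyz": [0.22, 0.385, 0.05], "twist": [0, 0, -18]}, {"xyz": [0.24, 0.42, 0.05], "twist": [0, 0, -18]}], fingers=0)

```text
time: 1.1
tool_pos: [0.4111, -0.1008, 0.2633]
ee_rot: [-1.571, -0.0, -1.569]
wrist_force: [1.4, 0.2, -0.2]
width: 0.0941
```

step_arm(commands=[{"xyz": [0.02, 0.035, 0]}, {"xyz": [0.04, 0.07, 0]}, {"xyz": [0.06, 0.1, 0]}, {"xyz": [0.066, 0.118, 0]}, {"xyz": [0.066, 0.118, 0]}, {"xyz": [0.066, 0.118, 0]}, {"xyz": [0.066, 0.118, 0]}])

```text
validation failed for argument at $.co...
```

step_arm(commands=[{"xyz": [0.02, 0.035, 0], "twist": [0, 0, 0]}, {"xyz": [0.04, 0.07, 0], "twist": [0, 0, 0]}, {"xyz": [0.06, 0.1, 0], "twist": [0, 0, 0]}, {"xyz": [0.066, 0.118, 0], "twist": [0, 0, 0]}, {"xyz": [0.066, 0.118, 0], "twist": [0, 0, 0]}, {"xyz": [0.066, 0.118, 0], "twist": [0, 0, 0]}])

```text
time: 1.6
tool_pos: [0.4766, 0.0158, 0.2627]
ee_rot: [-1.573, -0.001, -1.567]
wrist_force: [-0.9, -1.4, 0.7]
width: 0.0939
```

```bash
python3 - <<'E'
from h import *
snap('scene','s1');o=robot.get_obs();print(o['tool_pos'],o['ee_rot'],o['joint_positions'],o['wrist_force'])
E
```

```text
[0.47642295 0.01486844 0.26303223] [-1.57210055e+00 -7.84143371e-04 -1.56872399e+00] [-8.71771053e-02 -8.04284349e-02  1.44158227e+00 -9.17594141e-04
  1.78166787e+00  1.48135589e+00] [-0.3455365   0.21082135  0.61164478]
```

View pics/s1.png

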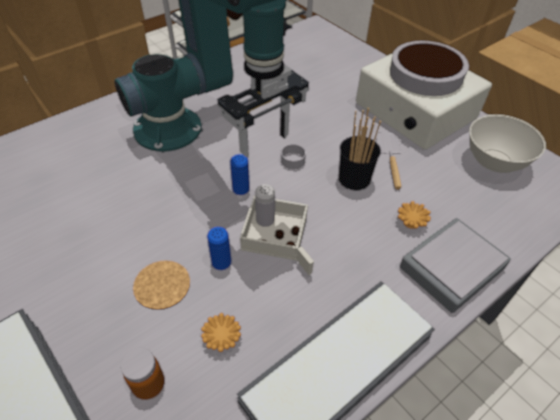

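The gripper hovers in line over the shaker, with its fingers at (243,135) and (285,120). Descending.

step_arm(commands=[{"xyz": [0, 0, -0.03], "twist": [0, 0, 0]}, {"xyz": [0, 0, -0.06], "twist": [0, 0, 0]}, {"xyz": [0, 0, -0.09], "twist": [0, 0, 0]}, {"xyz": [0, 0, -0.12], "twist": [0, 0, 0]}, {"xyz": [0, 0, -0.14], "twist": [0, 0, 0]}, {"xyz": [0, 0, -0.16], "twist": [0, 0, 0]}, {"xyz": [0, 0, -0.175], "twist": [0, 0, 0]}, {"xyz": [0, 0, -0.185], "twist": [0, 0, 0]}, {"xyz": [0, 0, -0.192], "twist": [0, 0, 0]}, {"xyz": [0, 0, -0.192], "twist": [0, 0, 0]}])

```text
time: 2.48
tool_pos: [0.4758, 0.0143, 0.0703]
ee_rot: [-1.573, -0.0, -1.571]
wrist_force: [-0.4, 0.5, -0.5]
width: 0.0941
```

step_arm(commands=[{"xyz": [0, 0, 0], "twist": [0, 0, 0]}, {"xyz": [0, 0, 0], "twist": [0, 0, 0]}, {"xyz": [0, 0, 0], "twist": [0, 0, 0]}, {"xyz": [0, 0, 0], "twist": [0, 0, 0]}, {"xyz": [0, 0, 0], "twist": [0, 0, 0]}, {"xyz": [0, 0, 0], "twist": [0, 0, 0]}, {"xyz": [0, 0, 0], "twist": [0, 0, 0]}, {"xyz": [0, 0, 0], "twist": [0, 0, 0]}, {"xyz": [0, 0, 0], "twist": [0, 0, 0]}, {"xyz": [0, 0, 0], "twist": [0, 0, 0]}], fingers=255)

```text
time: 3.32
tool_pos: [0.477, 0.0157, 0.0718]
ee_rot: [-1.57, 0.001, -1.569]
wrist_force: [-0.3, 1.8, 1.3]
width: 0.0495
```

Gripped at 49.5 mm. Lifting by 160 mm.

step_arm(commands=[{"xyz": [0, 0, 0.008], "twist": [0, 0, 0]}, {"xyz": [0, 0, 0.02], "twist": [0, 0, 0]}, {"xyz": [0, 0, 0.035], "twist": [0, 0, 0]}, {"xyz": [0, 0, 0.055], "twist": [0, 0, 0]}, {"xyz": [0, 0, 0.08], "twist": [0, 0, 0]}, {"xyz": [0, 0, 0.105], "twist": [0, 0, 0]}, {"xyz": [0, 0, 0.13], "twist": [0, 0, 0]}, {"xyz": [0, 0, 0.15], "twist": [0, 0, 0]}, {"xyz": [0, 0, 0.16], "twist": [0, 0, 0]}, {"xyz": [0, 0, 0.16], "twist": [0, 0, 0]}])

```text
time: 4.15
tool_pos: [0.4778, 0.0147, 0.234]
ee_rot: [-1.566, -0.001, -1.57]
wrist_force: [-0.1, -0.1, -2.5]
width: 0.0497
```

```bash
python3 - <<'E'
from h import *
snap('scene','s2');o=robot.get_obs();print(o['tool_pos'],o['width'],o['wrist_force'])
E
```

```text
[0.47706682 0.01485678 0.23195128] 0.04959880998075478 [-0.23398658  0.46449099 -3.53038047]
```

View pics/s2.png

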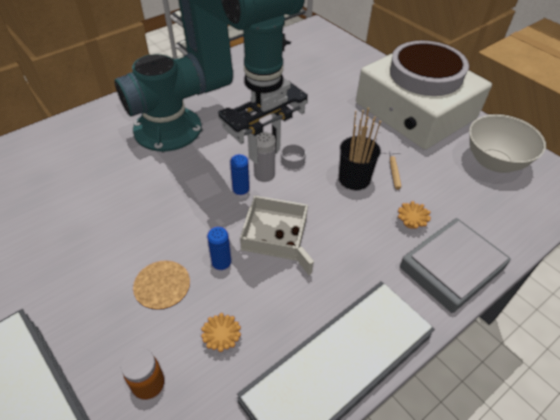

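The shaker hangs upright in the gripper at (265,155) with the tub left in place. Carrying it to the mat.

step_arm(commands=[{"xyz": [0, -0.012, 0], "twist": [0, 0, 0]}, {"xyz": [0.002, -0.035, 0], "twist": [0, 0, 0]}, {"xyz": [0.003, -0.065, 0], "twist": [0, 0, 0]}, {"xyz": [0.004, -0.1, 0], "twist": [0, 0, 0]}, {"xyz": [0.005, -0.135, 0], "twist": [0, 0, 0]}, {"xyz": [0.006, -0.17, 0], "twist": [0, 0, 0]}, {"xyz": [0.007, -0.205, 0], "twist": [0, 0, 0]}, {"xyz": [0.008, -0.24, 0], "twist": [0, 0, 0]}, {"xyz": [0.009, -0.27, 0], "twist": [0, 0, 0]}, {"xyz": [0.01, -0.29, 0], "twist": [0, 0, 0]}, {"xyz": [0.01, -0.303, 0], "twist": [0, 0, 0]}, {"xyz": [0.01, -0.303, 0], "twist": [0, 0, 0]}])

```text
time: 5.2
tool_pos: [0.4856, -0.2897, 0.2285]
ee_rot: [-1.575, 0.002, -1.572]
wrist_force: [-0.1, 0.1, -2.8]
width: 0.0496
```

step_arm(commands=[{"xyz": [0, 0, -0.01], "twist": [0, 0, 0]}, {"xyz": [0, 0, -0.03], "twist": [0, 0, 0]}, {"xyz": [0, 0, -0.05], "twist": [0, 0, 0]}, {"xyz": [0, 0, -0.07], "twist": [0, 0, 0]}, {"xyz": [0, 0, -0.09], "twist": [0, 0, 0]}, {"xyz": [0, 0, -0.11], "twist": [0, 0, 0]}, {"xyz": [0, 0, -0.13], "twist": [0, 0, 0]}, {"xyz": [0, 0, -0.143], "twist": [0, 0, 0]}, {"xyz": [0, 0, -0.15], "twist": [0, 0, 0]}, {"xyz": [0, 0, -0.153], "twist": [0, 0, 0]}, {"xyz": [0, 0, -0.155], "twist": [0, 0, 0]}, {"xyz": [0, 0, -0.156], "twist": [0, 0, 0]}])

```text
time: 6.2
tool_pos: [0.4873, -0.2875, 0.0762]
ee_rot: [-1.57, -0.001, -1.568]
wrist_force: [0.1, -0.4, -2.4]
width: 0.0496
```

step_arm(commands=[{"xyz": [0, 0, -0.001], "twist": [0, 0, 0]}, {"xyz": [0, 0, -0.002], "twist": [0, 0, 0]}, {"xyz": [0, 0, -0.003], "twist": [0, 0, 0]}, {"xyz": [0, 0, -0.003], "twist": [0, 0, 0]}])

```text
time: 6.53
tool_pos: [0.487, -0.288, 0.0728]
ee_rot: [-1.57, -0.0, -1.569]
wrist_force: [0.5, -0.1, -1.9]
width: 0.0494
```

```bash
python3 - <<'E'
from h import *
p,d=snap('scene','s3');o=robot.get_obs();print(o['tool_pos'],o['width'],o['wrist_force'],o['time'])
cv2.imwrite('pics/s3c.png',cv2.resize(cv2.cvtColor(p[160:320,80:280],cv2.COLOR_RGB2BGR),None,fx=3.5,fy=3.5))
E
```

```text
[ 0.48697386 -0.28800117  0.07282395] 0.0494249291153251 [ 0.25236286 -0.84620231 -2.26614191] 6.5833
```

View pics/s3c.png

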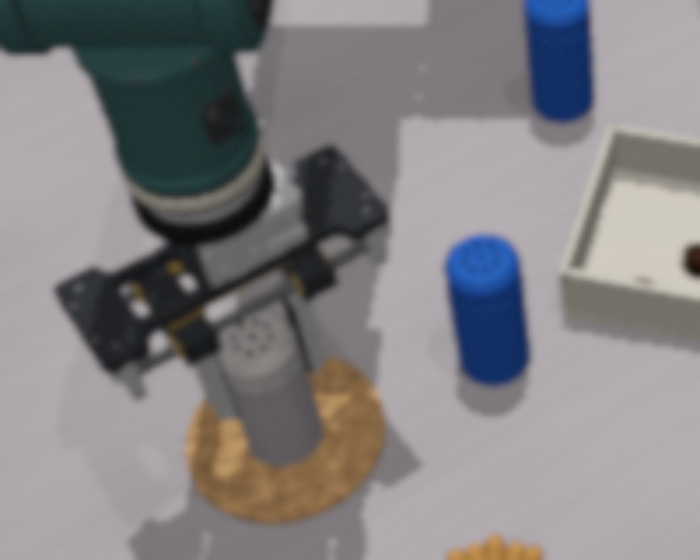

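The shaker is upright over the centre of the mat at (285,450), but the force shows it isn't touching yet.

step_arm(commands=[{"xyz": [0, 0, -0.0005], "twist": [0, 0, 0]}, {"xyz": [0, 0, -0.001], "twist": [0, 0, 0]}, {"xyz": [0, 0, -0.0015], "twist": [0, 0, 0]}, {"xyz": [0, 0, -0.0015], "twist": [0, 0, 0]}])

```text
time: 6.92
tool_pos: [0.4872, -0.288, 0.0728]
ee_rot: [-1.57, -0.001, -1.569]
wrist_force: [-2.0, 2.4, 4.9]
width: 0.0494
```

step_arm(commands=[{"xyz": [0, 0, 0], "twist": [0, 0, 0]}, {"xyz": [0, 0, 0], "twist": [0, 0, 0]}, {"xyz": [0, 0, 0], "twist": [0, 0, 0]}, {"xyz": [0, 0, 0], "twist": [0, 0, 0]}, {"xyz": [0, 0, 0], "twist": [0, 0, 0]}, {"xyz": [0, 0, 0], "twist": [0, 0, 0]}, {"xyz": [0, 0, 0], "twist": [0, 0, 0]}, {"xyz": [0, 0, 0], "twist": [0, 0, 0]}, {"xyz": [0, 0, 0], "twist": [0, 0, 0]}, {"xyz": [0, 0, 0], "twist": [0, 0, 0]}], fingers=0)

```text
time: 7.75
tool_pos: [0.4868, -0.2878, 0.071]
ee_rot: [-1.571, -0.0, -1.569]
wrist_force: [0.6, -0.9, -0.1]
width: 0.0936
```

step_arm(commands=[{"xyz": [0, 0, 0.015], "twist": [0, 0, 0]}, {"xyz": [0, 0, 0.04], "twist": [0, 0, 0]}, {"xyz": [0, 0, 0.07], "twist": [0, 0, 0]}, {"xyz": [0, 0, 0.1], "twist": [0, 0, 0]}, {"xyz": [0, 0, 0.13], "twist": [0, 0, 0]}, {"xyz": [0, 0, 0.16], "twist": [0, 0, 0]}, {"xyz": [0, 0, 0.18], "twist": [0, 0, 0]}, {"xyz": [0, 0, 0.18], "twist": [0, 0, 0]}])

```text
time: 8.42
tool_pos: [0.4886, -0.2891, 0.2574]
ee_rot: [-1.562, -0.007, -1.569]
wrist_force: [0.6, -0.8, 1.1]
width: 0.0939
```

step_arm(commands=[{"xyz": [-0.01, 0.03, 0], "twist": [0, 0, 0]}, {"xyz": [-0.02, 0.06, 0], "twist": [0, 0, 0]}, {"xyz": [-0.04, 0.09, 0], "twist": [0, 0, 0]}, {"xyz": [-0.07, 0.11, 0], "twist": [0, 0, 0]}, {"xyz": [-0.1, 0.12, 0], "twist": [0, 0, 0]}, {"xyz": [-0.13, 0.12, 0], "twist": [0, 0, 0]}, {"xyz": [-0.13, 0.12, 0], "twist": [0, 0, 0]}])

```text
time: 9.0
tool_pos: [0.3531, -0.1666, 0.2501]
ee_rot: [-1.573, -0.0, -1.57]
wrist_force: [0.5, 0.6, 0.5]
width: 0.0941
```

```bash
python3 - <<'E'
from h import *
p,d=snap('scene','s4');p2,d2=snap('top','t4');o=robot.get_obs();print(o['tool_pos'],o['width'],o['wrist_force'],o['time'])
a=cv2.resize(cv2.cvtColor(p[160:320,120:340],cv2.COLOR_RGB2BGR),None,fx=3.6,fy=3.6);cv2.imwrite('pics/s4c.png',a)
b=cv2.resize(cv2.cvtColor(p2[130:270,240:430],cv2.COLOR_RGB2BGR),None,fx=4.2,fy=4.2);cv2.imwrite('pics/t4c.png',b)
E
```

```text
[ 0.35625181 -0.16759067  0.25015261] 0.09412921247861623 [ 0.08069232 -0.25135533  0.23761671] 9.1
```

View pics/s4c.png

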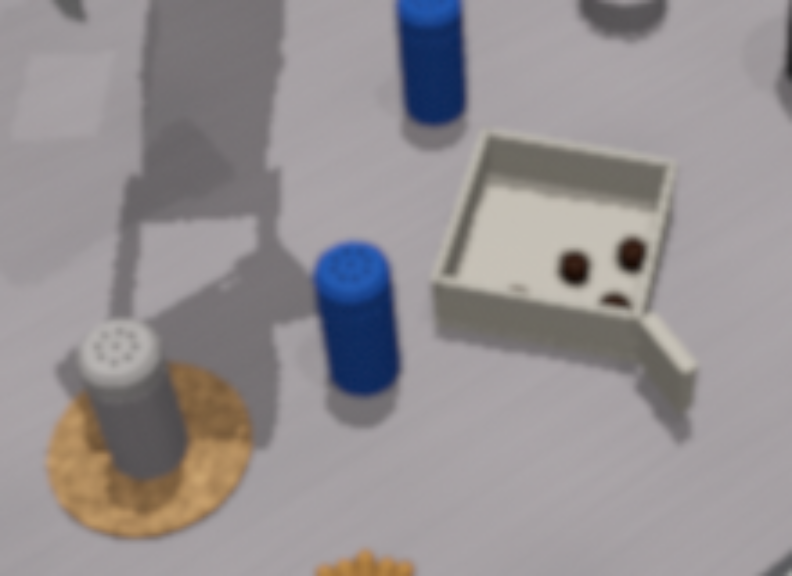

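View pics/t4c.png

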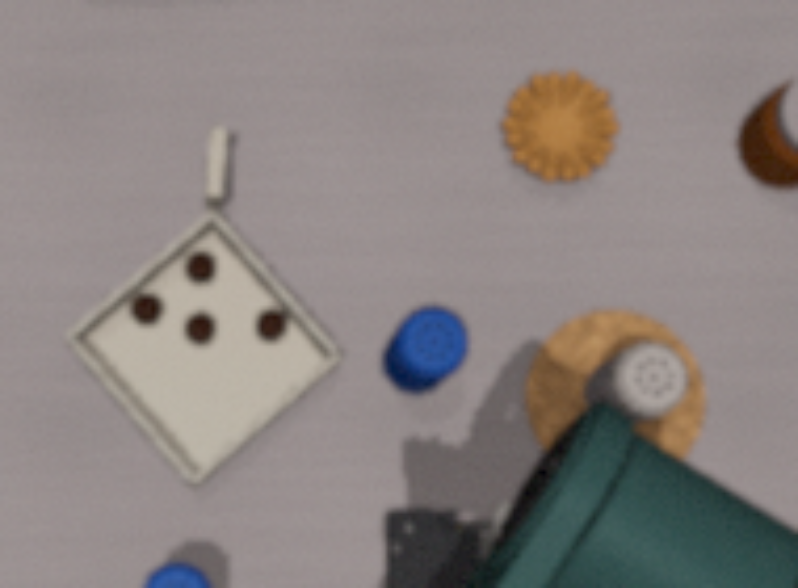

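The steel shaker stands upright inside the mat disc: (150,400) in the scene crop, (650,380) in the top crop. The tub and its four buttons haven't moved. I'll check the tub's true corners by casting rays from both views.

```bash
python3 - <<'E'
from h import *
g=lambda x,y,z:ray('scene',120+(x+.5)/3.6-.5,160+(y+.5)/3.6-.5,z).round(4)
print('R top/bot',g(432,284,.05),g(440,331,0))
print('opp top',g(485,132,.05),'L top',g(675,162,.05),'lugc top',g(640,318,.05),'lugc bot',g(638,362,0))
print('lug top ends',g(645,318,.062),g(690,370,.062),'lug bottom end', g(686,412,.012))
h=lambda x,y,z:ray('top',240+(x+.5)/4.2-.5,130+(y+.5)/4.2-.5,z).round(4)
for n,q in dict(lug=(213,210),opp=(196,484),L=(67,336),R=(342,354)).items(): print(n,h(*q,.05))
print('lug',h(219,126,.062),h(216,200,.062), 'width',h(211,160,.062),h(226,160,.062))
f=np.load('t4.npz');P=pts('top',f['d'])
for c in range(288,296): print(c,[tuple((P[r,c]*1000).round().astype(int)[[0,2]]) for r in range(157,184,1)])
E
```

```text
R top/bot [ 0.5144 -0.0886  0.05  ] [ 0.5175 -0.0871  0.    ]
opp top [0.4264 0.0189 0.05  ] L top [0.5296 0.1071 0.05  ] lugc top [0.6184 0.0018 0.05  ] lugc bot [0.6186 0.0029 0.    ]
lug top ends [ 0.6268 -0.0017  0.062 ] [ 0.6744 -0.0051  0.062 ] lug bottom end [ 0.6736 -0.0033  0.012 ]
lug [6.219e-01 6.000e-04 5.000e-02]
opp [0.4272 0.0165 0.05  ]
L [0.5332 0.1056 0.05  ]
R [ 0.5166 -0.088   0.05  ]
lug [ 0.6802 -0.0048  0.062 ] [ 0.6265 -0.0015  0.062 ] width [0.6555 0.0014 0.062 ] [ 0.6553 -0.0092  0.062 ]
288 [(np.int64(706), np.int64(-2)), (np.int64(702), np.int64(-1)), (np.int64(698), np.int64(1)), (np.int64(695), np.int64(2)), (np.int64(692), np.int64(0)), (np.int64(690), np.int64(-2)), (np.int64(686), np.int64(-2)), (np.int64(683), np.int64(0)), (np.int64(679), np.int64(0)), (np.int64(676), np.int64(3)), (np.int64(674), np.int64(-2)), (np.int64(670), np.int64(1)), (np.int64(666), np.int64(1)), (np.int64(664), np.int64(-1)), (np.int64(661), np.int64(-2)), (np.int64(657), np.int64(1)), (np.int64(654), np.int64(-1)), (np.int64(651), np.int64(-2)), (np.int64(646), np.int64(4)
[... 5381 characters left out ...]
, (np.int64(690), np.int64(6)), (np.int64(689), np.int64(-3)), (np.int64(686), np.int64(-1)), (np.int64(683), np.int64(-2)), (np.int64(678), np.int64(2)), (np.int64(675), np.int64(1)), (np.int64(672), np.int64(2)), (np.int64(669), np.int64(2)), (np.int64(666), np.int64(-1)), (np.int64(662), np.int64(4)), (np.int64(659), np.int64(2)), (np.int64(656), np.int64(3)), (np.int64(655), np.int64(-5)), (np.int64(650), np.int64(-1)), (np.int64(646), np.int64(3)), (np.int64(642), np.int64(7)), (np.int64(640), np.int64(5)), (np.int64(638), np.int64(-1)), (np.int64(633), np.int64(5)), (np.int64(631), np.int64(3)), (np.int64(627), np.int64(2)), (np.int64(625), np.int64(-1)), (np.int64(622), np.int64(-3))]
```

Both views agree on the tub, which is about 138 mm square, smaller than stated:

| Item | Position |
|---|---|
| Tub centre | (0.5245, 0.0085), yaw -4.6° |
| Collecting corner | -98 mm along the diagonal |
| Lug | x 0.627 to 0.678, y about -0.003 |

I'll grip the lug at (0.656, -0.003).

step_arm(commands=[{"xyz": [0.02, 0.01, 0], "twist": [0, 0, 0]}, {"xyz": [0.05, 0.025, 0], "twist": [0, 0, -1]}, {"xyz": [0.08, 0.045, 0], "twist": [0, 0, -2]}, {"xyz": [0.11, 0.06, 0], "twist": [0, 0, -3]}, {"xyz": [0.14, 0.08, 0], "twist": [0, 0, -4]}, {"xyz": [0.17, 0.095, 0], "twist": [0, 0, -4.6]}, {"xyz": [0.2, 0.11, 0], "twist": [0, 0, -4.6]}, {"xyz": [0.23, 0.13, 0], "twist": [0, 0, -4.6]}, {"xyz": [0.26, 0.145, 0], "twist": [0, 0, -4.6]}, {"xyz": [0.285, 0.155, 0], "twist": [0, 0, -4.6]}, {"xyz": [0.299, 0.165, 0], "twist": [0, 0, -4.6]}, {"xyz": [0.299, 0.165, 0], "twist": [0, 0, -4.6]}])

```text
time: 10.1
tool_pos: [0.6586, -0.0004, 0.2466]
ee_rot: [-1.575, 0.001, -1.646]
wrist_force: [-0.6, -1.2, -0.6]
width: 0.0938
```

step_arm(commands=[{"xyz": [0, 0, -0.02], "twist": [0, 0, 0]}, {"xyz": [0, 0, -0.045], "twist": [0, 0, 0]}, {"xyz": [0, 0, -0.07], "twist": [0, 0, 0]}, {"xyz": [0, 0, -0.09], "twist": [0, 0, 0]}, {"xyz": [0, 0, -0.11], "twist": [0, 0, 0]}, {"xyz": [0, 0, -0.13], "twist": [0, 0, 0]}, {"xyz": [0, 0, -0.14], "twist": [0, 0, 0]}, {"xyz": [0, 0, -0.14], "twist": [0, 0, 0]}])

```text
time: 10.77
tool_pos: [0.6535, -0.003, 0.1065]
ee_rot: [-1.579, -0.0, -1.65]
wrist_force: [-0.4, -0.0, 0.5]
width: 0.0942
```

```bash
python3 - <<'E'
from h import *
p,d=snap('scene','s5');o=robot.get_obs();print(o['tool_pos'],o['ee_rot'],o['joint_positions'],o['width'],o['wrist_force'],o['time'])
a=cv2.resize(cv2.cvtColor(p[100:300,180:380],cv2.COLOR_RGB2BGR),None,fx=3,fy=3);cv2.imwrite('pics/s5c.png',a)
E
```

```text
[ 0.65473282 -0.00306125  0.10893453] [-1.57478068e+00 -1.17889565e-04 -1.64982791e+00] [-9.11428316e-02  3.60591560e-01  1.25131742e+00 -1.66248717e-04
  1.53366630e+00  1.55869182e+00] 0.09396981807982968 [ 0.05003631  0.31570382 -0.45829573] 10.8167
```

View pics/s5c.png

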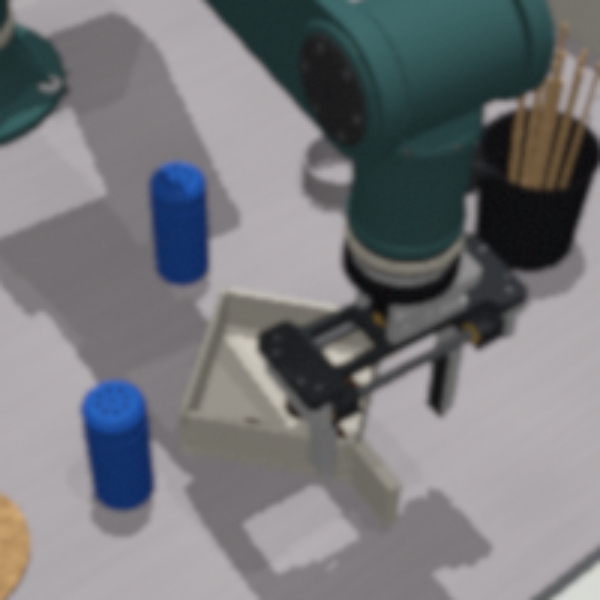

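The open fingers straddle the lug: fingertips at (325,465) and (440,400), lug at (370,480), nothing in the way. Going down and closing.

step_arm(commands=[{"xyz": [0, 0, -0.015], "twist": [0, 0, 0]}, {"xyz": [0, 0, -0.035], "twist": [0, 0, 0]}, {"xyz": [0, 0, -0.055], "twist": [0, 0, 0]}, {"xyz": [0, 0, -0.07], "twist": [0, 0, 0]}, {"xyz": [0, 0, -0.078], "twist": [0, 0, 0]}, {"xyz": [0, 0, -0.08], "twist": [0, 0, 0]}, {"xyz": [0, 0, -0.08], "twist": [0, 0, 0]}])

```text
time: 11.4
tool_pos: [0.6564, -0.0029, 0.0318]
ee_rot: [-1.57, -0.0, -1.649]
wrist_force: [0.7, 1.0, 0.1]
width: 0.0943
```

step_arm(commands=[{"xyz": [0, 0, 0], "twist": [0, 0, 0]}, {"xyz": [0, 0, 0], "twist": [0, 0, 0]}, {"xyz": [0, 0, 0], "twist": [0, 0, 0]}, {"xyz": [0, 0, 0], "twist": [0, 0, 0]}, {"xyz": [0, 0, 0], "twist": [0, 0, 0]}, {"xyz": [0, 0, 0], "twist": [0, 0, 0]}, {"xyz": [0, 0, 0], "twist": [0, 0, 0]}, {"xyz": [0, 0, 0], "twist": [0, 0, 0]}, {"xyz": [0, 0, 0], "twist": [0, 0, 0]}, {"xyz": [0, 0, 0], "twist": [0, 0, 0]}, {"xyz": [0, 0, 0], "twist": [0, 0, 0]}, {"xyz": [0, 0, 0], "twist": [0, 0, 0]}], fingers=255)

```text
time: 12.4
tool_pos: [0.6558, -0.0028, 0.031]
ee_rot: [-1.571, -0.0, -1.649]
wrist_force: [0.5, -0.2, -0.7]
width: 0.0173
```

```bash
python3 - <<'E'
from h import *
p,d=snap('scene','s6');o=robot.get_obs();print(o['tool_pos'],o['ee_rot'],o['width'],o['wrist_force'],o['time'])
a=cv2.resize(cv2.cvtColor(p[100:300,180:380],cv2.COLOR_RGB2BGR),None,fx=3,fy=3);cv2.imwrite('pics/s6c.png',a)
a=np.radians(-4.6);ex=np.array([np.cos(a),np.sin(a)])
for R in (229,):
  for t in range(4,31,2):
    c,s=np.cos(np.radians(t)),np.sin(np.radians(t))
    dx=(R*c-31*s-R)/1e3;dz=(R*s+31*c-31)/1e3
    print(t,(ex*dx).round(4),round(dz,4),'tw',round(-t*-ex[1]*1.0,2),round(-t*ex[0],2))
E
```

```text
[ 0.65580187 -0.00270891  0.03095331] [-1.57088509e+00  1.75998431e-04 -1.64948525e+00] 0.013512765234860448 [ 0.42422564  1.1153372  -0.39917998] 12.45
4 [-0.0027  0.0002] 0.0159 tw -0.32 -3.99
6 [-0.0045  0.0004] 0.0238 tw -0.48 -5.98
8 [-0.0065  0.0005] 0.0316 tw -0.64 -7.97
10 [-0.0088  0.0007] 0.0393 tw -0.8 -9.97
12 [-0.0114  0.0009] 0.0469 tw -0.96 -11.96
14 [-0.0143  0.0011] 0.0545 tw -1.12 -13.95
16 [-0.0174  0.0014] 0.0619 tw -1.28 -15.95
18 [-0.0207  0.0017] 0.0692 tw -1.44 -17.94
20 [-0.0243  0.002 ] 0.0765 tw -1.6 -19.94
22 [-0.0282  0.0023] 0.0835 tw -1.76 -21.93
24 [-0.0323  0.0026] 0.0905 tw -1.92 -23.92
26 [-0.0366  0.0029] 0.0972 tw -2.09 -25.92
28 [-0.0412  0.0033] 0.1039 tw -2.25 -27.91
30 [-0.046   0.0037] 0.1103 tw -2.41 -29.9
```

View pics/s6c.png

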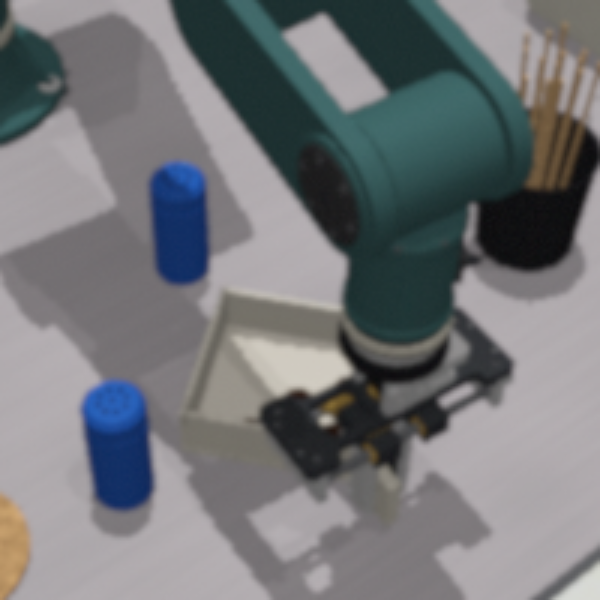

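The jaws are around the lug, and the width (13.5 mm) is still settling towards 12. Waiting a little.

step_arm(commands=[{"xyz": [0, 0, 0], "twist": [0, 0, 0]}, {"xyz": [0, 0, 0], "twist": [0, 0, 0]}, {"xyz": [0, 0, 0], "twist": [0, 0, 0]}, {"xyz": [0, 0, 0], "twist": [0, 0, 0]}, {"xyz": [0, 0, 0], "twist": [0, 0, 0]}, {"xyz": [0, 0, 0], "twist": [0, 0, 0]}])

```text
time: 12.95
tool_pos: [0.6558, -0.0023, 0.031]
ee_rot: [-1.571, 0.001, -1.649]
wrist_force: [0.2, 2.5, -0.4]
width: 0.0118
```

step_arm(commands=[{"xyz": [-0.0002, 0, 0.002], "twist": [-0.04, -0.5, 0]}, {"xyz": [-0.0006, 0, 0.004], "twist": [-0.08, -1, 0]}, {"xyz": [-0.001, 0.0001, 0.006], "twist": [-0.12, -1.5, 0]}, {"xyz": [-0.0013, 0.0001, 0.008], "twist": [-0.16, -2, 0]}, {"xyz": [-0.0016, 0.0001, 0.01], "twist": [-0.2, -2.5, 0]}, {"xyz": [-0.002, 0.0001, 0.012], "twist": [-0.24, -3, 0]}, {"xyz": [-0.0023, 0.0002, 0.014], "twist": [-0.28, -3.5, 0]}, {"xyz": [-0.0027, 0.0002, 0.0159], "twist": [-0.32, -4, 0]}, {"xyz": [-0.0027, 0.0002, 0.0159], "twist": [-0.32, -4, 0]}, {"xyz": [-0.0027, 0.0002, 0.0159], "twist": [-0.32, -4, 0]}])

```text
time: 13.78
tool_pos: [0.6529, -0.0027, 0.047]
ee_rot: [-1.501, -0.0, -1.649]
wrist_force: [0.3, 1.5, -2.6]
width: 0.0116
```

```bash
python3 - <<'E'
from h import *
p,d=snap('scene','s7');o=robot.get_obs();print(o['tool_pos'],o['ee_rot'],o['width'],o['wrist_force'],o['wrist_torque'],o['time'])
a=cv2.resize(cv2.cvtColor(p[100:300,180:380],cv2.COLOR_RGB2BGR),None,fx=3,fy=3);cv2.imwrite('pics/s7c.png',a)
E
```

```text
[ 0.65294161 -0.00268307  0.0468589 ] [-1.50097945e+00 -3.71996564e-04 -1.64933143e+00] 0.011804876699879754 [ 0.75999907  0.83615466 -1.64370159] [ 0.2637537   0.03329568 -0.24087481] 13.8333
```

View pics/s7c.png

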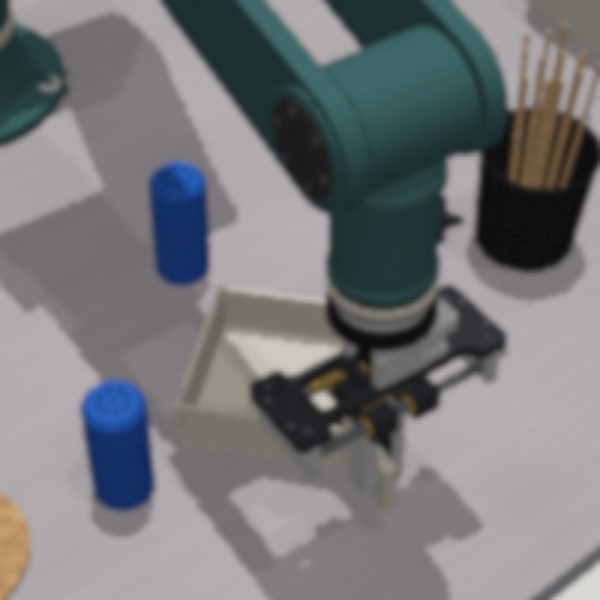

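The grip holds (11.8 mm), and the tub is tilting about its far corner with vertical load around 2 N. Continuing to 16°.

step_arm(commands=[{"xyz": [-0.0009, 0.0001, 0.004], "twist": [-0.08, -1, 0]}, {"xyz": [-0.0018, 0.0001, 0.0079], "twist": [-0.16, -2, 0]}, {"xyz": [-0.0028, 0.0002, 0.0118], "twist": [-0.24, -3, 0]}, {"xyz": [-0.0038, 0.0003, 0.0157], "twist": [-0.32, -4, 0]}, {"xyz": [-0.0049, 0.0004, 0.0195], "twist": [-0.4, -5, 0]}, {"xyz": [-0.0061, 0.0005, 0.0234], "twist": [-0.48, -6, 0]}, {"xyz": [-0.0074, 0.0006, 0.0272], "twist": [-0.56, -7, 0]}, {"xyz": [-0.0087, 0.0007, 0.031], "twist": [-0.64, -8, 0]}, {"xyz": [-0.0101, 0.0008, 0.0348], "twist": [-0.72, -9, 0]}, {"xyz": [-0.0116, 0.0009, 0.0386], "twist": [-0.8, -10, 0]}, {"xyz": [-0.0131, 0.001, 0.0423], "twist": [-0.88, -11, 0]}, {"xyz": [-0.0147, 0.0012, 0.046], "twist": [-0.96, -12, 0]}])

```text
time: 14.83
tool_pos: [0.6383, -0.0014, 0.0934]
ee_rot: [-1.289, -0.0, -1.649]
wrist_force: [-0.6, 0.4, -1.2]
width: 0.0116
```

```bash
python3 - <<'E'
from h import *
p,d=snap('scene','s8');o=robot.get_obs();print(o['tool_pos'],o['ee_rot'],o['width'],o['wrist_force'],o['wrist_torque'],o['time'])
a=cv2.resize(cv2.cvtColor(p[100:300,180:380],cv2.COLOR_RGB2BGR),None,fx=3,fy=3);cv2.imwrite('pics/s8c.png',a)
E
```

```text
[ 0.63812917 -0.00131873  0.09421571] [-1.28737433e+00 -4.58440877e-04 -1.64938036e+00] 0.012108918554327178 [-0.17749144  1.29478342 -1.91594035] [ 0.35547245  0.34138297 -0.16381822] 14.8833
```

View pics/s8c.png

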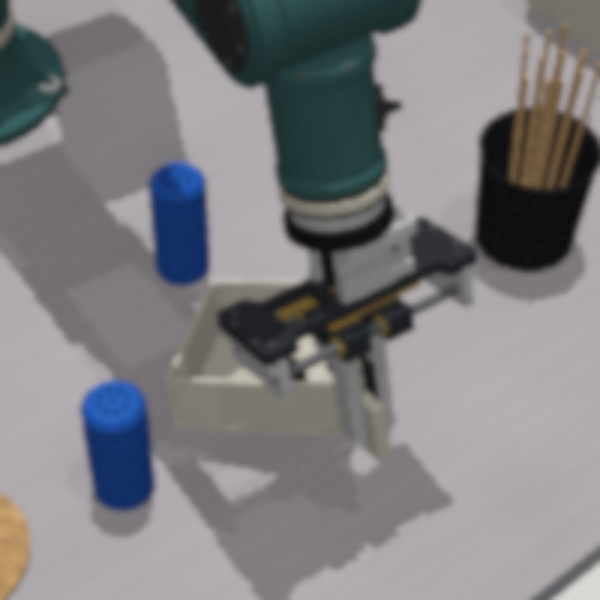

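The tub is at 16° and still resting on its far corner. Continuing to 28°.

step_arm(commands=[{"xyz": [-0.0016, 0.0001, 0.0037], "twist": [-0.08, -1, 0]}, {"xyz": [-0.0033, 0.0003, 0.0073], "twist": [-0.16, -2, 0]}, {"xyz": [-0.0051, 0.0004, 0.011], "twist": [-0.24, -3, 0]}, {"xyz": [-0.0069, 0.0006, 0.0146], "twist": [-0.32, -4, 0]}, {"xyz": [-0.0088, 0.0007, 0.0181], "twist": [-0.4, -5, 0]}, {"xyz": [-0.0108, 0.0009, 0.0216], "twist": [-0.48, -6, 0]}, {"xyz": [-0.0128, 0.001, 0.0251], "twist": [-0.56, -7, 0]}, {"xyz": [-0.0149, 0.0012, 0.0286], "twist": [-0.64, -8, 0]}, {"xyz": [-0.017, 0.0013, 0.032], "twist": [-0.72, -9, 0]}, {"xyz": [-0.0192, 0.0015, 0.0353], "twist": [-0.8, -10, 0]}, {"xyz": [-0.0215, 0.0017, 0.0387], "twist": [-0.88, -11, 0]}, {"xyz": [-0.0238, 0.0019, 0.042], "twist": [-0.96, -12, 0]}])

```text
time: 15.88
tool_pos: [0.6148, 0.0005, 0.1359]
ee_rot: [-1.077, -0.001, -1.65]
wrist_force: [2.7, 1.7, 2.0]
width: 0.0118
```

step_arm(commands=[{"xyz": [0, 0, 0], "twist": [0, 0, 0]}, {"xyz": [0, 0, 0], "twist": [0, 0, 0]}, {"xyz": [0, 0, 0], "twist": [0, 0, 0]}, {"xyz": [0, 0, 0], "twist": [0, 0, 0]}, {"xyz": [0, 0, 0], "twist": [0, 0, 0]}, {"xyz": [0, 0, 0], "twist": [0, 0, 0]}, {"xyz": [0, 0, 0], "twist": [0, 0, 0]}, {"xyz": [0, 0, 0], "twist": [0, 0, 0]}, {"xyz": [0, 0, 0], "twist": [0, 0, 0]}, {"xyz": [0, 0, 0], "twist": [0, 0, 0]}, {"xyz": [0, 0, 0], "twist": [0, 0, 0]}, {"xyz": [0, 0, 0], "twist": [0, 0, 0]}])

```text
time: 16.88
tool_pos: [0.615, 0.0004, 0.1353]
ee_rot: [-1.08, -0.001, -1.65]
wrist_force: [5.1, 1.1, 3.8]
width: 0.0121
```

```bash
python3 - <<'E'
from h import *
p,d=snap('scene','s9');p2,d2=snap('top','t9');
o=robot.get_obs();print(o['tool_pos'],o['ee_rot'],o['width'],o['wrist_force'],o['wrist_torque'],o['time'])
a=cv2.resize(cv2.cvtColor(p[100:300,120:380],cv2.COLOR_RGB2BGR),None,fx=3,fy=3);cv2.imwrite('pics/s9c.png',a)
b=cv2.resize(cv2.cvtColor(p2[130:270,220:420],cv2.COLOR_RGB2BGR),None,fx=4,fy=4);cv2.imwrite('pics/t9c.png',b)
E
```

```text
[6.14974602e-01 4.30668402e-04 1.35329237e-01] [-1.07946716e+00 -6.64123347e-04 -1.64965360e+00] 0.011749095520160211 [4.36274534 0.70696015 3.96411372] [ 0.36339015 -0.35722104 -0.08080587] 16.9833
```

View pics/s9c.png

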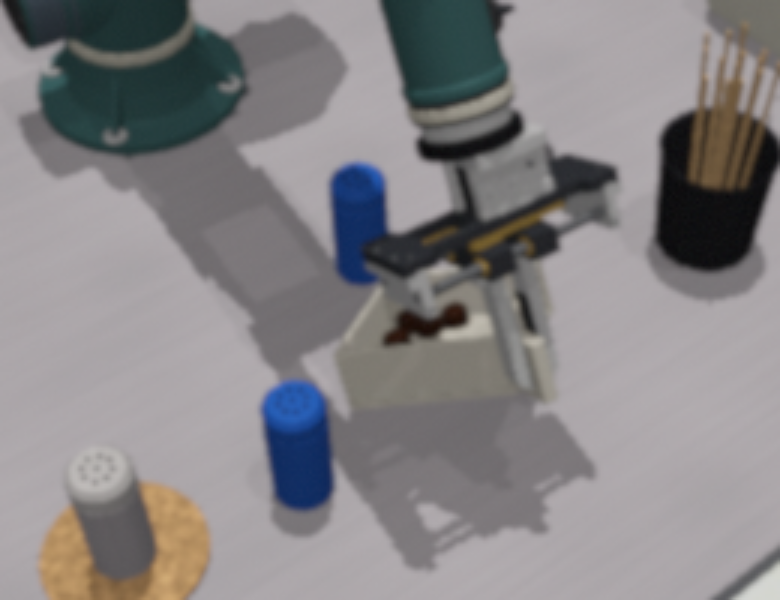

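View pics/t9c.png

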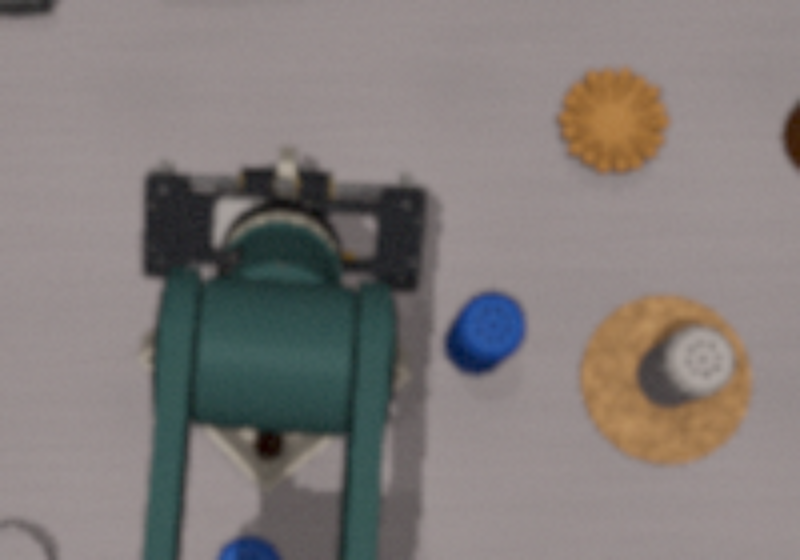

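The tub is at 28°, standing on its far corner: about 4 N pressing, not lifted. The shaker still stands on the mat. The buttons are at about (398,338), (412,322), (430,325) and (455,315) in the scene crop. I'll map them into the tub frame.

```bash
cat > bt.py <<'E'
from h import *
import sys
def run(tag):
    p,d=snap('scene',tag);o=robot.get_obs();print(o['tool_pos'],o['ee_rot'],o['wrist_force'],o['width'],o['time'])
    th=np.pi/2+o['ee_rot'][0];a=o['ee_rot'][2]+np.pi/2
    h=np.array([np.cos(a),np.sin(a),0]);ex=h*np.cos(th)+np.array([0,0,np.sin(th)]);ez=-h*np.sin(th)+np.array([0,0,np.cos(th)]);ey=np.cross(ez,ex)
    cen=np.array(o['tool_pos'])-ex*.131-ez*.031
    print('tilt',np.degrees(th),'pivot',(cen-ex*.098).round(4))
    C,R,t=cam('scene');O=-R.T@t
    def loc(u,v,z):
        dd=R.T@np.array([(u-C['cx'])/C['fx'],(v-C['cy'])/C['fy'],1]);s=((cen+ez*z-O)@ez)/(dd@ez);X=O+dd*s-cen;return (X@ex*1e3).round(1),(X@ey*1e3).round(1)
    S=8;y0,x0=185,225
    im=cv2.resize(cv2.cvtColor(p[y0:y0+60,x0:x0+90],cv2.COLOR_RGB2BGR),None,fx=S,fy=S,interpolation=cv2.INTER_CUBIC)
    cv2.imwrite(f'pics/{tag}z.png',im)
    np.savez('geo.npz',cen=cen,ex=ex,ey=ey,ez=ez)
    return loc,(lambda x,y,z:loc(x0+(x+.5)/S-.5,y0+(y+.5)/S-.5,z))
if __name__=='__main__': run(sys.argv[1])
E
python3 bt.py s10
```

```text
[6.14964950e-01 4.50557380e-04 1.35312887e-01] [-1.07951455e+00 -6.24595639e-04 -1.64963640e+00] [4.64678538 0.96538183 4.5188241 ] 0.011571199428856514 17.0333
tilt 28.14837262582751 pivot [ 4.283e-01  1.520e-02 -1.000e-04]
```

View pics/s10z.png

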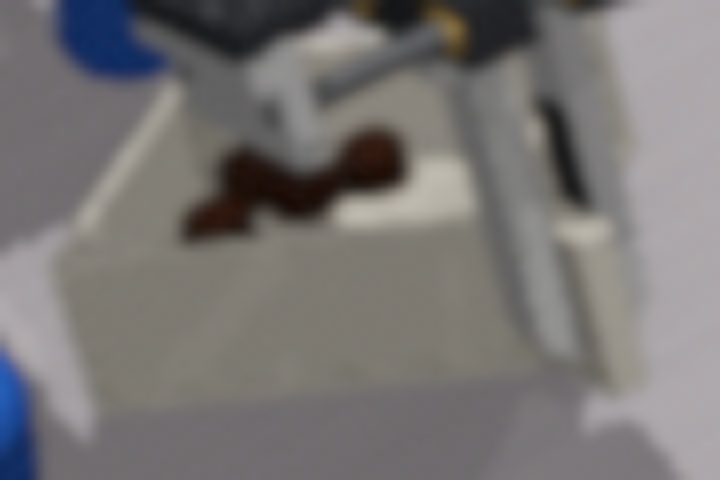

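```bash
python3 - <<'E'
from bt import *
loc,g=run('s11')
for q in [(215,222),(250,172),(303,187),(372,157)]: print(q,g(*q,.015))
print('opp inner rim?',g(178,85,.05),'R rim',g(60,255,.05))
G=np.load('geo.npz')
for n in ('scene',):
  for X in [(-98,0,50),(0,-98,50),(98,0,50),(0,98,50),(-75,0,14)]:
    print(X,proj(n,G['cen']+(G['ex']*X[0]+G['ey']*X[1]+G['ez']*X[2])/1e3))
E
```

```text
[6.14970567e-01 4.30413739e-04 1.35370668e-01] [-1.07943932e+00 -6.27124450e-04 -1.64968067e+00] [5.2517124  0.64045998 4.41209535] 0.01167694161747946 17.0833
tilt 28.152682880786667 pivot [ 0.4283  0.0152 -0.    ]
(215, 222) (np.float64(-61.8), np.float64(-22.4))
(250, 172) (np.float64(-84.6), np.float64(2.8))
(303, 187) (np.float64(-56.8), np.float64(7.7))
(372, 157) (np.float64(-54.5), np.float64(32.5))
opp inner rim? (np.float64(-92.2), np.float64(-9.2)) R rim (np.float64(-12.7), np.float64(-90.3))
(-98, 0, 50) (np.float64(248.87853074647686), np.float64(193.27065304650614))
(0, -98, 50) (np.float64(231.44519224041395), np.float64(219.24133732281132))
(98, 0, 50) (np.float64(287.89256593941997), np.float64(212.55833359206628))
(0, 98, 50) (np.float64(300.27388669219476), np.float64(186.2165775740033))
(-75, 0, 14) (np.float64(256.6979382747083), np.float64(207.756678292747))
```

```bash
python3 - <<'E'
from h import *
G=np.load('geo.npz');B=np.stack([G['ex'],G['ey'],G['ez']])
acc=[]
f=np.load('s11.npz');p=f['p'];d=np.median([np.load(f's{k}.npz')['d'] for k in (9,10,11)],0)
L=((pts('scene',d)-G['cen'])@B.T)*1e3
hsv=cv2.cvtColor(p,cv2.COLOR_RGB2HSV);r=p.astype(int)
m=(r[...,0]-r[...,2]>20)&(r.sum(-1)<260);m[:195]=0;m[:, :240]=0;m[225:]=0;m[:,285:]=0
print(m.sum())
top=m&(L[...,2]>8)&(L[...,2]<32)
W=np.full((440,560,3),255,np.uint8)
X=lambda x,y:(int(280-y*4),int(420-(x+100)*4))
cv2.polylines(W,[np.array([X(-91,0),X(0,91),X(91,0),X(0,-91)])],True,(0,0,0))
for q in L[top]:
    c=int(np.clip((q[2]-5)/20,0,1)*255); cv2.circle(W,X(q[0],q[1]),4,(255-c,0,c),-1)
b=(r.min(-1)>190);b[:185]=0;b[230:]=0;b[:,:230]=0;b[:,300:]=0
fl=b&(abs(L[...,2]-5)<5)
for q in L[fl]: cv2.circle(W,X(q[0],q[1]),2,(0,160,0),-1)
cv2.imwrite('pics/loc.png',W)
E
```

```text
70
```

View pics/loc.png

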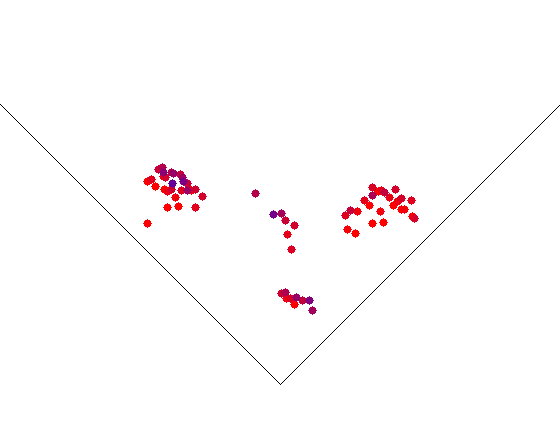

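In the tub frame (mm), the buttons form one touching cluster in the collecting corner:

| Button | Position |
|---|---|
| First | about (-72, 0) |
| Second | about (-50, 0) |
| Third | about (-46, -25), on one wall |
| Fourth | about (-43, +26), on the other wall |

I'll wait a moment and confirm everything is at rest and nothing else has moved.

step_arm(commands=[{"xyz": [0, 0, 0], "twist": [0, 0, 0]}, {"xyz": [0, 0, 0], "twist": [0, 0, 0]}, {"xyz": [0, 0, 0], "twist": [0, 0, 0]}, {"xyz": [0, 0, 0], "twist": [0, 0, 0]}, {"xyz": [0, 0, 0], "twist": [0, 0, 0]}, {"xyz": [0, 0, 0], "twist": [0, 0, 0]}, {"xyz": [0, 0, 0], "twist": [0, 0, 0]}, {"xyz": [0, 0, 0], "twist": [0, 0, 0]}, {"xyz": [0, 0, 0], "twist": [0, 0, 0]}, {"xyz": [0, 0, 0], "twist": [0, 0, 0]}, {"xyz": [0, 0, 0], "twist": [0, 0, 0]}, {"xyz": [0, 0, 0], "twist": [0, 0, 0]}])

```text
time: 18.08
tool_pos: [0.6149, 0.0004, 0.1353]
ee_rot: [-1.08, -0.001, -1.65]
wrist_force: [5.0, 0.8, 4.6]
width: 0.0118
```

```bash
python3 - <<'E'
from bt import *
loc,g=run('s12');a=np.load('s9.npz')['p'].astype(int);b=np.load('s12.npz')['p'].astype(int)
dd=abs(a-b).sum(-1);print('changed in tub',(dd[185:245,225:315]>90).sum(),'all',(dd>90).sum())
p,d=snap('top','t12');P=pts('top',d);Z=P[...,2]
w=np.zeros(Z.shape,bool);w[190:260,350:430]=1;q=P[w&(Z>.108)&(Z<.13)];print('shaker',cv2.minEnclosingCircle(q[:,:2].astype(np.float32)),q[:,2].mean())
t0=np.load('t0.npz')['p'].astype(int);m=(abs(t0-p.astype(int)).sum(-1)>110).astype(np.uint8);
n,l,s,c=cv2.connectedComponentsWithStats(m)
for i in range(1,n):
    if s[i,4]>25: print(s[i],c[i].round())
s0=np.load('s0.npz')['p'].astype(int)
m=(abs(s0-b).sum(-1)>110).astype(np.uint8);n,l,s,c=cv2.connectedComponentsWithStats(m)
for i in range(1,n):
    if s[i,4]>25: print('S',s[i],c[i].round())
E
```

```text
[6.14928896e-01 4.31710880e-04 1.35297885e-01] [-1.07960627e+00 -6.36260322e-04 -1.64969449e+00] [5.2196757  0.3083644  5.24120867] 0.011782339067066154 18.1333
tilt 28.143116910730203 pivot [ 4.282e-01  1.520e-02 -1.000e-04]
changed in tub 0 all 0
shaker ((0.5024421811103821, -0.2376040518283844), 0.07503065466880798) 0.11528584551343253
[  197   170   132   250 10389] [274. 283.]
[380 213  12  19 100] [384. 224.]
[389 215  14  11  56] [397. 220.]
[ 305  271  213  118 8318] [401. 315.]
[  322   320   238   100 10641] [474. 387.]
[263 322  30  10  86] [278. 326.]
[261 332  41  32 349] [277. 351.]
[259 373   8  18  77] [262. 381.]
[308 385   7  12  47] [310. 391.]
[307 398  12  22 131] [311. 410.]
S [ 141    0   47   60 1734] [167.  28.]
S [201   0   6   9  43] [204.   4.]
S [ 209    0   57   44 1348] [232.  19.]
S [189   7  23  28 164] [201.  19.]
S [265  27   8   5  26] [269.  29.]
S [  216    29   110   260 10608] [267. 144.]
S [120  76  19  18 175] [130.  84.]
S [117  87  27  30 466] [130. 102.]
S [ 171   88   56   48 1396] [206. 110.]
S [210 113  25  29 286] [224. 129.]
S [128 138  10  10  69] [132. 143.]
S [200 146  29  27 375] [216. 156.]
S [287 155  10   4  29] [292. 157.]
S [282 159  22  10 105] [292. 164.]
S [   0  160  202  155 6980] [ 93. 227.]
S [203 176  37  50 864] [220. 204.]
S [266 204  18  18 112] [275. 210.]
S [257 214   5  10  35] [259. 219.]
S [299 259  14  24 199] [306. 270.]
S [144 260  28  41 623] [159. 280.]
```

View pics/s12.png

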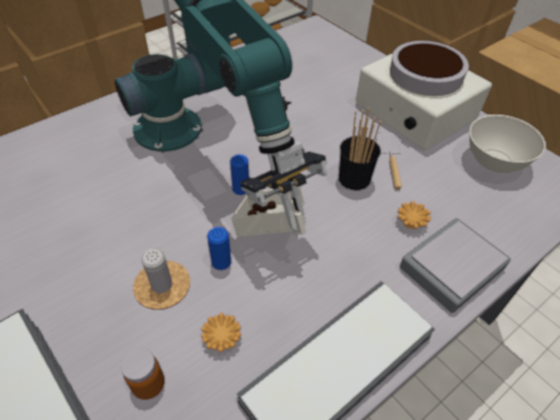

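The picture shows the tub held tilted at (265,215), the shaker upright on the mat at (157,275), and the pail, rosettes, jar and blue cylinders where they were. No pixels changed since the picture about 1.2 s earlier, so everything is at rest. Handing in.

```bash
python3 -c "
from bench import robot
print(robot.close_job())"
```

```text
the job is handed in; nothing more can be done
None
```

I stood the cocoa shaker upright at the centre of the cork mat and released it. I then tilted the tub by its lug to 28° and handed the job in at 18 s, still holding it. No verdict was reported.

**Last checks**
- **Tub:** it rests on the table by its collecting corner, pressing down with about 5 N. The lug is held at 11.8 mm.
- **Buttons:** all four sit in one touching cluster in the collecting corner. No pixels changed in the scene view over the last 1.2 s or so, so they are at rest.
- **Shaker:** it looks upright and within the mat in both views. The gripper released it within about 1 mm of the mat centre.
- **Bystanders:** I saw none moved; in the scene view the differences from the start picture lie around the arm, its shadows, the shaker and the tub.

**What disagreed or failed**
- **Tub size:** both cameras showed the tub about 138 mm square, not the stated 160 mm. I set the pivot from the measured corner, and the forces during the tilt agreed with it.
- **Shaker re-measurement:** my last numeric fit of the shaker's position failed because the fit window also took in the blue look-alike. The shaker check therefore rests on the pictures and the release pose.

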